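# Open the counterweighted barrier of the reagent bay

### The arm

A 7-joint arm with a two-finger parallel gripper is mounted at the origin on the work surface; the furniture and walls round the work are solid. World frame = base frame: x ahead of the robot, y to its left, z up, the work surface at z = 0. Lengths are in m, angles in rad, forces in N, time in s.
With the tool pointing down it reaches from about 0.425 to 0.875 m from the base axis. Payload 4.7 kg.
Tool frame: the origin (TCP) lies at the very end of the fingers, on their centre line; the grasp point (between the pads) lies 19 mm behind it; z points along the fingers, y is the line along which they close (so a half turn about z gives the same grasp; the last joint's range is limited). The gripper opens to 87 mm and grips with 3 to 60 N. Pads are 19 mm wide; open, the fingers measure 117 mm over their backs; the gripper's body (75 mm by 190 mm) begins 51 mm behind the grasp point.
Start: joints at [1.288, 0.321, -0.07, 1.45, 0.023, 1.371, -0.057], TCP at [0.19, -0.622, 0.223] pointing down, gripper open.
Joint ranges: [-2.86, 2.86], [-0.3, 2.09], [-1.38, 1.24], [0.06, 2.45], [-1.56, 4.7], [0.09, 2.05], [-2.69, 2.69]. Speed limits (rad/s): [2.57, 2.57, 3.14, 3.14, 3.14, 3.14, 3.14].

### API

Orientations are given as a rotation vector (axis times angle).
In Python, from bench import ctrl gives the robot as it stands.
- The arm moves only by the shell command python3 -m jog 'ROWS' [FORCE]. ROWS is JSON, a list that holds one entry, the list of rows, each a list of 7 numbers: the shift along the tool's x, y, z in mm, then the turn, a rotation vector about the tool's x, y, z in degrees, then the finger opening in mm, from 0 to 87. A call has 1 to 10 rows; each row is the pose to reach, as a shift and turn from the pose commanded when the call began, along the tool's axes at that moment; what a row does not reach only later rows make up. A row lasts 1/10 s, in which the tool goes at most 50 mm and 8.59 degrees, less where a joint would pass 70% of its speed; a pose out of reach is approached as far as the arm can. A call with a gripper value outside its range is refused whole. The fingers move at their own pace and stop on an object; FORCE is the grip in N (left out, the last holds). Time passes only in rows, so rows that repeat a pose let the fingers close. It gives the time, the measured TCP pose, the force, the opening and the grip force at its end, in the units of the state.
- ctrl.get_state(): the state, without advancing time (a new reading comes with each control period).
- ctrl.get_image(name): name is "scene" or "top"; returns a dict with "image" (480x640x3 uint8, red, green, blue), "depth" (480x640 float32, m along the optical axis (not along the pixel's ray), 0 where there is no reading), "fov_y" (degrees; the focal length in pixels is half the picture's height over the tangent of half this angle, whatever the lens; pixels are square), "cx", "cy" (the principal point, pixels), "k1" (the pictures are not rectified: a ray, as slopes to the right and down, at radius r is drawn at 1 + k1 r^2 times it, then the intrinsics apply), "rvec" (rotation vector, rad) and "tvec" (3), from world to camera coordinates, as OpenCV has them. Camera axes: x right, y down, z forward; pixel columns grow to the right and rows downward; lengths in m; the calibration is good to about 2 mm. A picture is of the moment at which its call begins.
- ctrl.close_job(): hands the job in; it is judged then, once.
The state is a dict: "time": time; "joint_positions": joint angles; "qd": joint speeds; "joint_torque": joint torques, N m; "position": TCP position; "tool_rot": TCP orientation; "ft_force": force on the tool from outside, world axes, zero at the start; "torque": the same for the moment, N m; "grip_width": opening from 0.0 (shut) to 1.0 (fully open); "grip_force": force on a finger pad.
Only numpy, scipy, OpenCV 4.12 (cv2) and the standard library are available. Lean on these libraries where they do the work, as an engineer would, in place of code of your own. Each camera call takes 0.05 s, during which the arm holds its last target. There are 200 camera calls.

### The job

Open the reagent bay: from underneath, gently push its counterweighted barrier arm up past its balance point, so that it swings over to its upper stop and stays raised by itself when you move away. Only push it with the fingertips or the outside of the fingers, do not grip it, and leave the three dropper bottles in the bay standing where they are.

Things in the scene. Friction and masses are not known exactly. Their poses are not given: they have to be found in the camera images.
- bay: white plastic tray fixed on the table, 116 mm (x, from -65 to +51) by 140 mm (y), floor 8 mm thick, rim 22 mm high at the back and sides; origin on its underside. Its +x points into the bay from its open front, which faces the robot (its +x turned 12 degrees to the right up to 29 to the left); y runs along the lowered barrier arm, z up.
- pivot (a point): the barrier's hinge axis (along the bay's x), 105 mm above the table, at x = -45, y = -53 mm in the bay's frame; it stays put. It lies in the middle of a grey post (36 mm by 34 mm, 121 mm high) at the front right corner. A dark steel counterweight, a disc 40 mm in diameter, sits on the arm's tail, 32 mm beyond and 20 mm above the pivot.
- push_point (a point): point on the centre line of the barrier arm, 110 mm from the pivot, moving with the arm; a good place to push up. The arm is a smooth, slippery round aluminium tube 14 mm in diameter, bare from 30 to 126 mm from the pivot. Lowered, it lies level along the bay's +y, 105 mm above the table, across the open front, with only the tray floor under it.
- free_end (a point): centre of the barrier arm's free end, 140 mm from the pivot, moving with the arm; a black cap 17 mm in diameter and 14 mm long.
- barrier (a joint): barrier arm's angle, rad: 0 level, on its lower stop; grows as the free end rises in the upright plane along the bay's y; 1.75 (just past upright) at the upper stop. Balance point about 1.0: below it the arm falls back, beyond it it swings by itself, damped, to the upper stop and stays there. Slowly raised it takes up to about 1 N at the push point, more if fast.
- reagent_a: dropper bottle, blue cap, 33 mm across, 68 mm tall, standing loose on the tray floor behind the arm; to be left alone. Origin at the centre of its underside, z up.
- reagent_b: dropper bottle, red cap, 33 mm across, 62 mm tall, standing loose on the tray floor behind the arm; to be left alone. Origin at the centre of its underside, z up.
- reagent_c: dropper bottle, black cap and brown body, 35 mm across, 74 mm tall, standing loose on the tray floor behind the arm; to be left alone. Origin at the centre of its underside, z up.

How it is judged:
By the outcome, as a careful person would: the job done as asked, in the order asked, and still so for the second after the job is handed in, with the robot touching nothing.
It also fails if it takes over 38 s, if anything falls off the work surface, if the arm or the gripper's body presses on something with over 40 N, if the wrist force passes 120 N, or if a joint passes its speed limit or range.

## Working session

There is one attempt and no reset: what is moved stays moved. The work goes in short steps, Python scripts to look and compute and a shell command to move; the robot and the scene stay as the last step left them, time stands still between calls to the robot, and variables do not carry over. Pictures are saved under pics/ and viewed, at most 10 in all, crops included, and the job is handed in when it is done.

```bash
mkdir -p pics; ls
cat > h.py <<'E'
import numpy as np, cv2
from bench import ctrl
def save(n,tag):
    d=ctrl.get_image(n); np.savez(f'pics/{tag}.npz',**d); cv2.imwrite(f'pics/{tag}.png',d['image'][:,:,::-1]); return d
def cam(d):
    f=240/np.tan(np.radians(d['fov_y'])/2); K=np.array([[f,0,d['cx']],[0,f,d['cy']],[0,0,1.]])
    return K,np.array([d['k1'],0,0,0.]).astype(float),cv2.Rodrigues(np.array(d['rvec'],float))[0],np.array(d['tvec'],float).ravel()
def ray(d,uv):
    K,D,R,t=cam(d); uv=np.array(uv,float).reshape(-1,1,2)
    n=cv2.undistortPoints(uv,K,D).reshape(-1,2)
    return -R.T@t, np.c_[n,np.ones(len(n))]@R
def onz(d,uv,z):
    o,r=ray(d,uv); return o+r*((z-o[2])/r[:,2])[:,None]
def withdepth(d,uv):
    o,r=ray(d,uv); uv=np.array(uv,int).reshape(-1,2); return o+r*d['depth'][uv[:,1],uv[:,0]][:,None]
def proj(d,P):
    K,D,R,t=cam(d); return cv2.projectPoints(np.array(P,float).reshape(-1,3),R,t,K,D)[0].reshape(-1,2)
E
python3 - <<'E'
from h import *
for n in('scene','top'):
    d=save(n,n+'0'); print(n,d['fov_y'],d['k1'],ray(d,[[320,240]]))
s=ctrl.get_state(); print(s)
E
```

```text
pics
scene 49.62892790325393 -0.11893547363354455 (array([0.04112272, 0.601308  , 0.74530777]), array([[ 0.50575473, -0.40789829, -0.76022521]]))
top 51.98192264188932 -0.007459680217973354 (array([0.33535939, 0.24120088, 0.93299484]), array([[ 0.14243711,  0.00309366, -0.98987025]]))
{'time': 0.1, 'joint_positions': array([ 1.28809245,  0.32171675, -0.07006103,  1.4515763 ,  0.02263787,
        1.37083144, -0.05691371]), 'qd': array([-0.00048953, -0.00070652,  0.00061984, -0.00140993, -0.00253057,
       -0.0009205 ,  0.00033173]), 'joint_torque': array([-8.38312280e-04, -4.92569447e+01, -4.05902686e-01, -3.13399708e+01,
       -6.41118642e-02,  3.94990901e-02,  5.55266433e-05]), 'position': array([ 0.18987665, -0.621108  ,  0.2215799 ]), 'tool_rot': array([-3.10538055e+00, -4.64257214e-01,  6.23482318e-04]), 'ft_force': array([-0.13611154,  0.37226922, -0.35035239]), 'torque': array([-0.02430194,  0.02106572, -0.0381305 ]), 'grip_force': 0.0, 'grip_width': 0.9994065704209816}
```

View pics/scene0.png

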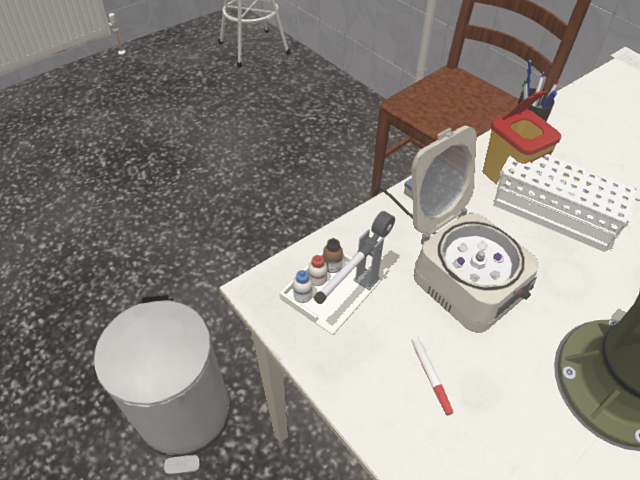

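View pics/top0.png

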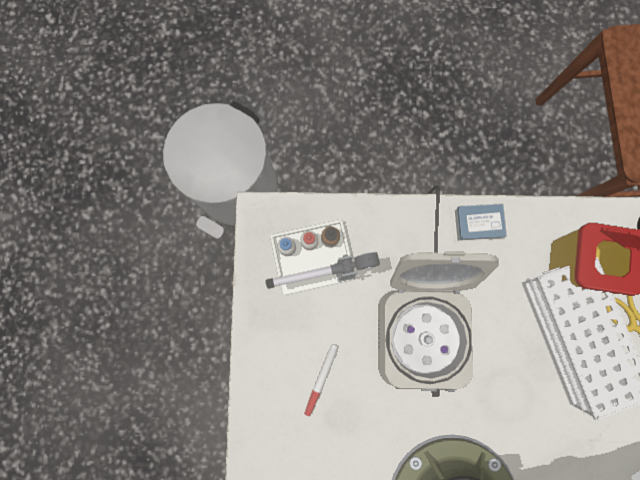

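The scene view shows the cap at (320,297), the counterweight at (381,224) and the bottles at (303,285), (318,268) and (334,252). In the top view, the cap is at (270,283), the post at (343,266) and the bottles at (287,243), (309,239) and (330,236).

```bash
cat > m.py <<'E'
from h import *
L=lambda t:dict(np.load(f'pics/{t}.npz'))
def blob(d,box,f):
    x0,y0,x1,y1=box; m=f(d['image'][y0:y1,x0:x1].astype(int)).astype(np.uint8)
    n,l,s,c=cv2.connectedComponentsWithStats(m); i=1+s[1:,4].argmax(); return c[i]+[x0,y0],s[i,4]
def tri(a,ua,b,ub):
    o1,r1=ray(a,ua);o2,r2=ray(b,ub);r1=r1[0];r2=r2[0]
    k=np.linalg.lstsq(np.c_[r1,-r2],o2-o1,rcond=None)[0];p=o1+k[0]*r1;q=o2+k[1]*r2
    return (p+q)/2,np.linalg.norm(p-q)
E
python3 - <<'E'
from m import *
s,t=L('scene0'),L('top0')
dark=lambda i:i.max(2)<60
ct,a=blob(t,(258,272,282,296),dark);cs,b=blob(s,(308,285,332,308),dark);print('cap',ct,a,cs,b,tri(t,ct,s,cs))
ct,a=blob(t,(352,248,385,275),lambda i:i.max(2)<75);cs,b=blob(s,(365,208,398,238),lambda i:i.max(2)<75);print('cw',ct,a,cs,b,tri(t,ct,s,cs))
# tube axis from top view at z=.105: bright/grey pixels via depth
for n,d in(('t',t),('s',s)):
    v,u=np.mgrid[200:320,250:400]
    uv=np.c_[u.ravel(),v.ravel()]; P=withdepth(d,uv)
    k=(P[:,2]>.1)&(P[:,2]<.118)
    q=P[k]; print(n,k.sum(),q.min(0),q.max(0)); 
    c=q.mean(0);w=np.linalg.svd(q[:,:2]-c[:2])[2][0];print(c,w)
R=lambda i:(i[...,0]>150)&(i[...,1]<80);B=lambda i:(i[...,2]>120)&(i[...,0]<90)
for nm,f,bt,bs,z in(('b',R,(298,228,320,250),(305,250,330,275),.07),('a',B,(275,232,298,254),(290,265,315,290),.076),('c',lambda i:i.max(2)<60,(320,225,342,242),(325,235,345,258),.08)):
    ct,_=blob(t,bt,f);cs,_=blob(s,bs,f);print(nm,ct,cs,tri(t,ct,s,cs),onz(t,ct,z))
E
```

```text
Traceback (most recent call last):
  File "m.py", line 5, in blob
    n,l,s,c=cv2.connectedComponentsWithStats(m); i=1+s[1:,4].argmax(); return c[i]+[x0,y0],s[i,4]
                                                     ~~~~~~~~~~~~~~^^
ValueError: attempt to get argmax of an empty sequence
```

```bash
python3 - <<'E'
from m import *
for t,b in(('top0',(215,180,415,310)),):
    i=L(t)['image'][b[1]:b[3],b[0]:b[2],::-1]; cv2.imwrite('pics/crop.png',cv2.resize(i,None,fx=4,fy=4,interpolation=cv2.INTER_CUBIC))
E
python3 - <<'E'
from m import *
s,t=L('scene0'),L('top0')
def T(nm,bt,bs,f,g=None):
    try:
        ct,a=blob(t,bt,f);cs,b=blob(s,bs,g or f);print(nm,ct,a,cs,b,tri(t,ct,s,cs))
    except ValueError: print(nm,'none')
K=lambda i:i.max(2)<90
T('cap',(258,272,276,296),(308,285,330,308),K)
T('cw',(352,248,385,275),(365,208,398,238),K)
for n,d,b in(('t',t,(262,255,345,295)),('s',s,(310,240,370,305))):
    v,u=np.mgrid[b[1]:b[3],b[0]:b[2]]
    uv=np.c_[u.ravel(),v.ravel()]; P=withdepth(d,uv)
    k=(P[:,2]>.1)&(P[:,2]<.118)
    q=P[k]; print(n,k.sum(),q.min(0),q.max(0)); 
    c=q.mean(0);w=np.linalg.svd(q[:,:2]-c[:2],full_matrices=False)[2][0];print(c,w)
R=lambda i:(i[...,0]>130)&(i[...,1]<90);B=lambda i:(i[...,2]>i[...,0]+50)
T('b',(298,228,320,250),(305,250,330,275),R)
T('a',(275,232,298,254),(290,265,315,290),B)
T('c',(320,225,342,245),(325,235,345,252),lambda i:i.max(2)<80)
E
```

```text
cap [268. 286.] 3 [319.68181818 297.20454545] 88 (array([0.3753834 , 0.32972916, 0.11174217]), np.float64(0.0018400202494205076))
cw none
t 727 [0.37167007 0.20237698 0.10063853] [0.42897923 0.33450619 0.11786474]
[0.39525972 0.26529401 0.11089349] [ 0.24213336 -0.97024298]
s 781 [0.3704105  0.19957613 0.10005869] [0.42333301 0.33639626 0.11639495]
[0.3924246  0.27049832 0.11020618] [ 0.25981843 -0.96565749]
b none
a [285.03947368 243.72368421] 76 [301.85227273 275.27272727] 88 (array([0.45272814, 0.30619167, 0.06446873]), np.float64(0.0003066054189668201))
c none
```

View pics/crop.png

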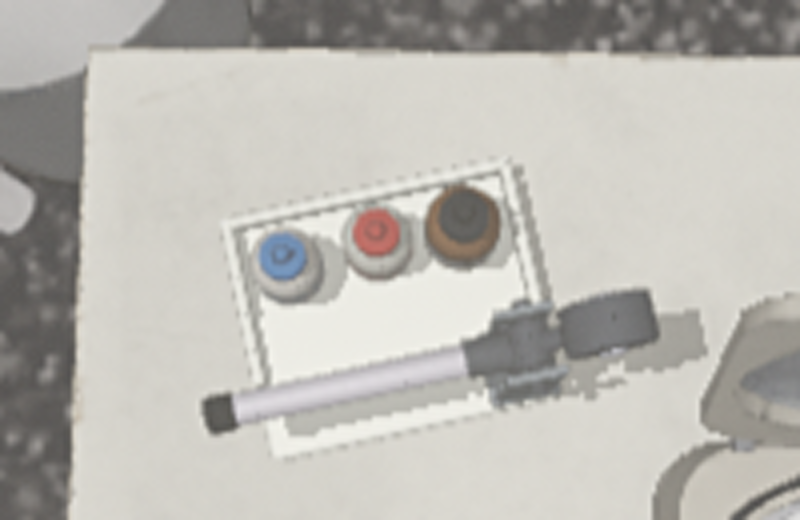

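The crop shows the tube running level from the post, at crop pixel (520,340), to the cap at (220,413). The bottles are well behind it. The centrifuge lid stands between the bay and the robot, so I'll check heights before crossing.

```bash
cat > go.py <<'E'
import sys; from h import *
from scipy.spatial.transform import Rotation as Ro
def rot(az,tilt,s=1):
    # tool z: down, tilted by `tilt` deg so fingertips lead towards azimuth az; tool y horizontal at az+90*s
    a,t=np.radians([az,tilt]); h=np.array([np.cos(a),np.sin(a),0]); z=np.sin(t)*h-np.array([0,0,np.cos(t)])
    y=s*np.array([-np.sin(a),np.cos(a),0]); return np.c_[np.cross(y,z),y,z]
def go(p,R=None):
    s=ctrl.get_state(); C=Ro.from_rotvec(s['tool_rot']).as_matrix(); R=C if R is None else R
    print('shift mm',np.round(C.T@(np.array(p)-s['position'])*1000),'turn deg',np.round(np.degrees(Ro.from_matrix(C.T@R).as_rotvec()),1), 'dist',np.linalg.norm(p-s['position']))
if __name__=='__main__': 
    a=[float(x) for x in sys.argv[1:]]; go(a[:3],rot(*a[3:]) if len(a)>3 else None)
E
python3 - <<'E'
from m import *
for tg in('top0','scene0'):
    d=L(tg); v,u=np.mgrid[0:480,0:640]; P=withdepth(d,np.c_[u.ravel(),v.ravel()])
    P=P[(d['depth'].ravel()>0)]
    for y0 in np.arange(-.7,.5,.1):
        k=(P[:,1]>=y0)&(P[:,1]<y0+.1)&(P[:,0]>.2)&(P[:,0]<.75); print(tg,round(y0,1),k.sum(),P[k].max(0).round(3) if k.any() else '', P[k][P[k][:,2].argmax()].round(2) if k.any() else '')
E
python3 go.py .45 -.45 .42; python3 go.py .62 -.05 .42 -10 0; python3 go.py .40 .42 .35 0 0
```

```text
top0 -0.7 114 [ 0.75  -0.605 -0.531] [ 0.7  -0.65 -0.53]
top0 -0.6 1193 [ 0.75  -0.501 -0.294] [ 0.71 -0.56 -0.29]
top0 -0.5 6 [ 0.75  -0.402 -0.744] [ 0.75 -0.42 -0.74]
top0 -0.4 2100 [ 0.75  -0.3    0.014] [ 0.35 -0.32  0.01]
top0 -0.3 10254 [ 0.75  -0.2    0.216] [ 0.43 -0.22  0.22]
top0 -0.2 14598 [ 0.75  -0.1    0.135] [ 0.41 -0.2   0.13]
top0 -0.1 7907 [ 0.75  -0.     0.251] [ 0.41 -0.    0.25]
top0 -0.0 11721 [0.75  0.1   0.268] [0.41 0.06 0.27]
top0 0.1 11455 [0.75  0.2   0.258] [0.41 0.11 0.26]
top0 0.2 10359 [0.75  0.3   0.123] [0.42 0.21 0.12]
top0 0.3 10066 [0.75  0.4   0.116] [0.38 0.33 0.12]
top0 0.4 2653 [0.75  0.5   0.004] [0.47 0.4  0.  ]
scene0 -0.7 1853 [ 0.566 -0.6    0.004] [ 0.48 -0.65  0.  ]
scene0 -0.6 2316 [ 0.548 -0.5    0.005] [ 0.48 -0.57  0.  ]
scene0 -0.5 2453 [ 0.55  -0.4    0.168] [ 0.55 -0.4   0.17]
scene0 -0.4 909 [ 0.565 -0.3    0.168] [ 0.55 -0.4   0.17]
scene0 -0.3 5615 [ 0.563 -0.2    0.216] [ 0.43 -0.23  0.22]
scene0 -0.2 9190 [ 0.495 -0.1    0.133] [ 0.42 -0.18  0.13]
scene0 -0.1 2023 [ 0.564 -0.     0.248] [ 0.4  -0.    0.25]
scene0 -0.0 11490 [0.587 0.1   0.266] [0.4  0.06 0.27]
scene0 0.1 12582 [0.565 0.2   0.256] [0.41 0.11 0.26]
scene0 0.2 13704 [0.75  0.3   0.123] [0.42 0.21 0.12]
scene0 0.3 18151 [0.75  0.4   0.116] [0.38 0.33 0.12]
scene0 0.4 7695 [0.75  0.5   0.005] [0.24 0.4  0.  ]
shift mm [ 299.  -88. -198.] turn deg [0. 0. 0.] dist 0.3692054187588394
shift mm [ 578. -421. -198.] turn deg [-0.00e+00 -1.00e-01 -1.53e+02] dist 0.7419844881789562
shift mm [ 505. -934. -127.] turn deg [-0.00e+00 -1.00e-01 -1.63e+02] dist 1.0698361608004279
```

```bash
python3 -m jog '[[[0,0,-50,0,0,0,87],[60,-20,-100,0,0,-8,87],[110,-35,-140,0,0,-16,87],[160,-50,-170,0,0,-24,87],[200,-60,-198,0,0,-28,87],[250,-75,-198,0,0,-32,87],[300,-88,-198,0,0,-36,87],[340,-120,-198,0,0,-40,87],[340,-120,-198,0,0,-40,87],[340,-120,-198,0,0,-40,87]]]'; python3 go.py .62 -.05 .42 -90 0; python3 go.py .52 .30 .42 -45 0
```

```text
time: 1.1
position: [0.4865, -0.3995, 0.4206]
tool_rot: [-2.749, -1.517, -0.008]
ft_force: [-0.6, 1.1, -1.2]
grip_width: 1.003
grip_force: 0.0
shift mm [367. -73.   3.] turn deg [  0.1  -0.3 -32.2] dist 0.3741238539917233
shift mm [ 610. -344.    4.] turn deg [  0.2  -0.2 -77.2] dist 0.7002893990832066
```

```bash
python3 -m jog '[[[46,-9,0,0,0,-4,87],[92,-18,0,0,0,-8,87],[138,-27,0,0,0,-12,87],[184,-36,0,0,0,-16,87],[230,-45,0,0,0,-22,87],[276,-54,0,0,0,-28,87],[322,-64,0,0,0,-34,87],[367,-90,0,0,0,-40,87],[400,-120,0,0,0,-47,87],[430,-150,0,0,0,-54,87]]]'; python3 go.py .52 .30 .40 -45 0;python3 go.py .40 .42 .33 0 0
```

```text
time: 2.1
position: [0.588, 0.0375, 0.4197]
tool_rot: [-1.77, -2.594, 0.0]
ft_force: [-0.2, 1.2, 0.7]
grip_width: 1.0
grip_force: 0.0
shift mm [269.  32.  20.] turn deg [ -0.   -0.1 -23.6] dist 0.2718459057640166
shift mm [425. -35.  90.] turn deg [ -0.   -0.1 -68.6] dist 0.43551280979323803
```

```bash
python3 -m jog '[[[45,5,0,0,0,-5,87],[90,10,0,0,0,-10,87],[135,16,0,0,0,-16,87],[180,22,0,0,0,-23,87],[225,27,10,0,0,-30,87],[269,32,20,0,0,-38,87],[310,12,40,0,0,-46,87],[350,0,60,0,0,-54,87],[390,-15,80,0,0,-62,87],[425,-35,90,0,0,-68,87]]]'; python3 -c "
from h import *; print(ctrl.get_state()['joint_positions'].round(2))"; python3 go.py .35 .40 .25 0 0;  python3 go.py .32 .38 .25 0 40
```

```text
time: 3.1
position: [0.4019, 0.4196, 0.3281]
tool_rot: [-0.019, -3.139, 0.003]
ft_force: [0.4, 0.7, -0.3]
grip_width: 0.999
grip_force: 0.0
[ 0.01  0.29 -1.06  1.42  0.25  1.58  0.52]
shift mm [ 51. -20.  78.] turn deg [-0.1 -0.1 -0.7] dist 0.09581965291906784
shift mm [ 81. -40.  78.] turn deg [ -0.3 -40.1  -0.6] dist 0.11991111456137503
```

```bash
python3 -m jog '[[[20,-10,20,0,-8,0,87],[40,-20,40,0,-16,0,87],[60,-30,60,0,-24,0,87],[80,-45,80,0,-32,0,87],[90,-60,95,0,-40,0,87],[90,-60,95,0,-40,0,87],[90,-60,95,0,-40,0,87]]]'; python3 -c "
from go import *; s=ctrl.get_state();print(s['joint_positions'].round(2),Ro.from_rotvec(s['tool_rot']).as_matrix().round(2))";  python3 go.py .32 .357 .130 0 40
```

```text
time: 3.8
position: [0.3105, 0.3596, 0.2339]
tool_rot: [0.016, 2.44, -0.009]
ft_force: [-0.3, -0.3, 0.3]
grip_width: 1.001
grip_force: 0.0
[-0.5  -0.3  -0.8   2.16  0.54  1.07  0.02] [[-0.76  0.01  0.64]
 [ 0.01  1.   -0.01]
 [-0.65 -0.   -0.76]]
shift mm [60. -2. 86.] turn deg [-0.6  0.2 -0.5] dist 0.10438302429991266
```

```bash
python3 -m jog '[[[20,0,28,0,0,0,87],[40,-1,56,0,0,0,87],[60,-2,86,0,0,0,87],[60,-2,86,0,0,0,87]]]'
python3 - <<'E'
from go import *; s=ctrl.get_state();print(s['joint_positions'].round(2),Ro.from_rotvec(s['tool_rot']).as_matrix().round(2))
save('scene','scene1');save('top','top1')
E
python3 go.py .3775 .357 .063 0 40
```

```text
time: 4.2
position: [0.3204, 0.3548, 0.126]
tool_rot: [0.018, 2.45, -0.018]
ft_force: [0.6, -0.1, -0.1]
grip_width: 1.0
grip_force: 0.0
[-0.43 -0.1  -0.93  2.27  0.77  0.95 -0.28] [[-0.77  0.02  0.64]
 [ 0.01  1.   -0.02]
 [-0.64 -0.01 -0.77]]
shift mm [ 1. -0. 88.] turn deg [-0.7 -0.1 -0.7] dist 0.08798760302579321
```

View pics/scene1.png

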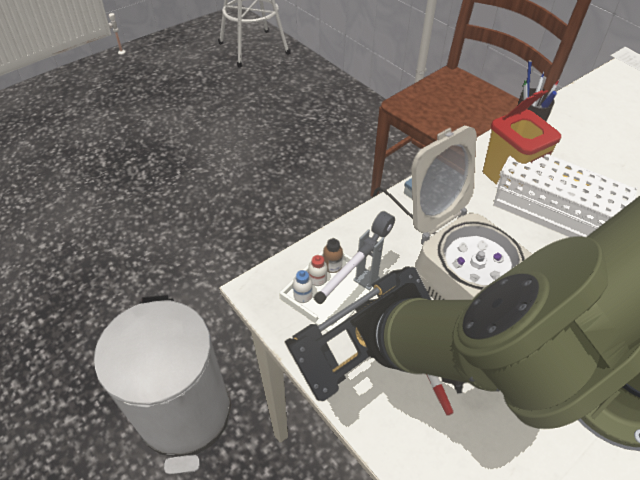

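The gripper, around (300–410, 280–380), is in front of the barrier, and the tube from (320,297) to (365,258) is untouched. Next I slide in under it.

```bash
python3 -m jog '[[[0,0,15,0,0,0,87],[0,0,30,0,0,0,87],[0,0,45,0,0,0,87],[0,0,60,0,0,0,87],[0,0,75,0,0,0,87],[0,0,88,0,0,0,87],[0,0,88,0,0,0,87]]]'
python3 - <<'E'
from go import *; s=ctrl.get_state();print(s['joint_positions'].round(2))
save('scene','scene2')
i=cv2.imread('pics/scene2.png')[190:370,250:490]; cv2.imwrite('pics/c2.png',cv2.resize(i,None,fx=3,fy=3))
E
```

```text
time: 5.0
position: [0.3799, 0.3575, 0.0649]
tool_rot: [0.025, 2.442, -0.008]
ft_force: [-0.2, -0.5, -0.7]
grip_width: 0.998
grip_force: 0.0
[-0.4   0.14 -0.88  2.28  1.09  0.9  -0.49]
```

View pics/c2.png

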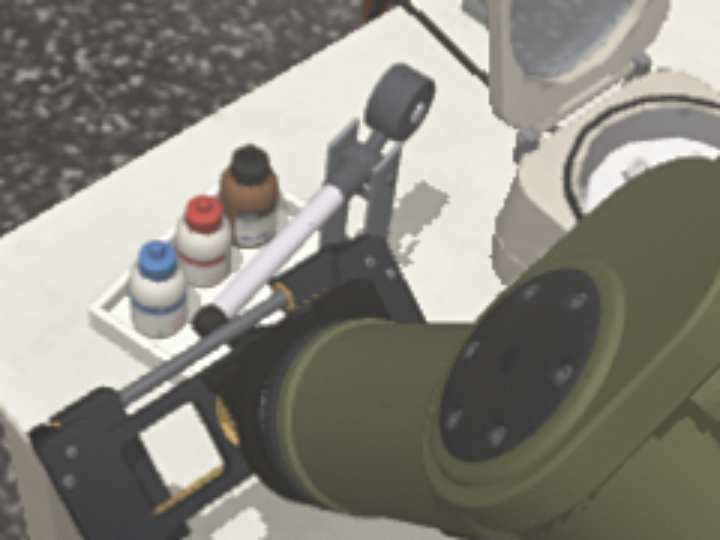

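The finger is under the tube, the body is clear of the post and nothing is touched. Raising slowly.

```bash
python3 -m jog '[[[-3,0,-4,0,0,0,87],[-6,0,-8,0,0,0,87],[-10,0,-12,0,0,0,87],[-13,0,-15,0,0,0,87],[-16,0,-19,0,0,0,87],[-19,0,-23,0,0,0,87],[-22,0,-27,0,0,0,87],[-26,0,-31,0,0,0,87],[-29,0,-35,0,0,0,87],[-32,0,-38,0,0,0,87]]]'
python3 - <<'E'
from m import *; d=save('top','top3'); s=save('scene','scene3')
print(ctrl.get_state()['joint_positions'].round(2))
i=np.hstack([cv2.resize(d['image'][210:310,240:400],(400,250)),cv2.resize(s['image'][200:325,280:480],(400,250))])
cv2.imwrite('pics/c3.png',i[:,:,::-1])
E
```

```text
time: 6.05
position: [0.3783, 0.3575, 0.1137]
tool_rot: [0.021, 2.443, -0.008]
ft_force: [-0.1, -0.4, -0.7]
grip_width: 0.999
grip_force: 0.6
[-0.36 -0.   -0.89  2.25  0.91  0.89 -0.29]
```

View pics/c3.png

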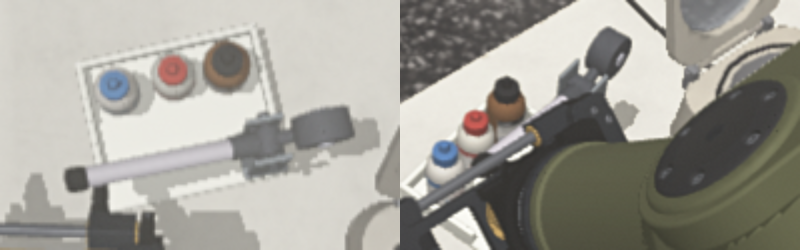

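Run:
```python
from m import *
d=L('top3'); v,u=np.mgrid[262:292,262:300]; uv=np.c_[u.ravel(),v.ravel()]; P=withdepth(d,uv)
k=(P[:,2]>.09)&(P[:,0]>.365)
for y in np.arange(.24,.35,.01):
    q=P[k&(abs(P[:,1]-y)<.005)]
    if len(q): print(y.round(2),len(q),q.max(0).round(3),np.median(q,0).round(3))
# finger pixels
v,u=np.mgrid[275:312,265:310]; uv=np.c_[u.ravel(),v.ravel()]; P=withdepth(d,uv)
c=d['image'][uv[:,1],uv[:,0]].max(1); q=P[(c<90)&(P[:,2]>.05)]
for y in np.arange(.27,.34,.01):
    r=q[abs(q[:,1]-y)<.005]
    if len(r): print('dark',y.round(2),len(r),r[r[:,0].argmax()].round(3))
```

```text
0.28 49 [0.4   0.285 0.137] [0.391 0.28  0.132]
0.29 54 [0.397 0.295 0.139] [0.389 0.29  0.135]
0.3 63 [0.394 0.305 0.147] [0.385 0.301 0.138]
0.31 97 [0.392 0.315 0.147] [0.38  0.309 0.14 ]
0.32 65 [0.39  0.325 0.148] [0.381 0.32  0.144]
0.33 29 [0.39  0.33  0.149] [0.381 0.327 0.144]
dark 0.27 78 [0.358 0.272 0.192]
dark 0.28 73 [0.357 0.276 0.197]
dark 0.29 92 [0.356 0.285 0.196]
dark 0.3 107 [0.376 0.304 0.132]
dark 0.31 57 [0.377 0.306 0.133]
dark 0.32 45 [0.388 0.32  0.141]
dark 0.33 15 [0.386 0.326 0.146]
```

Tube centre measured at z 0.132 (angle about 0.25), resting about 9 mm from the fingertip. I'll slide the finger in another 14 mm, then keep raising.

```bash
python3 -m jog '[[[0,0,5,0,0,0,87],[0,0,10,0,0,0,87],[0,0,14,0,0,0,87],[-3,0,10,0,0,0,87],[-6,0,6,0,0,0,87],[-9,0,2,0,0,0,87],[-13,0,-1,0,0,0,87],[-16,0,-5,0,0,0,87],[-19,0,-9,0,0,0,87],[-22,0,-13,0,0,0,87]]]'
python3 - <<'E'
from m import *
d=save('top','top4'); v,u=np.mgrid[255:295,255:300]; uv=np.c_[u.ravel(),v.ravel()]; P=withdepth(d,uv)
k=(P[:,2]>.09)&(P[:,0]>.365)
for y in np.arange(.24,.35,.01):
    q=P[k&(abs(P[:,1]-y)<.005)]
    if len(q): print(y.round(2),len(q),np.median(q,0).round(3))
print(ctrl.get_state()['joint_positions'].round(2))
E
```

```text
time: 7.15
position: [0.3869, 0.3574, 0.138]
tool_rot: [0.021, 2.443, -0.008]
ft_force: [-1.0, 1.0, -0.2]
grip_width: 1.001
grip_force: 0.3
0.27 6 [0.367 0.273 0.218]
0.28 73 [0.39  0.28  0.162]
0.29 70 [0.387 0.29  0.168]
0.3 94 [0.383 0.301 0.174]
0.31 102 [0.382 0.309 0.179]
0.32 11 [0.386 0.317 0.174]
[-0.34 -0.05 -0.88  2.22  0.84  0.89 -0.19]
```

```bash
python3 -m jog '[[[-4,-2,-3,0,0,0,87],[-7,-5,-6,0,0,0,87],[-11,-8,-10,0,0,0,87],[-15,-10,-13,0,0,0,87],[-18,-13,-16,0,0,0,87],[-22,-16,-19,0,0,0,87],[-25,-20,-22,0,0,0,87],[-29,-24,-25,0,0,0,87],[-33,-28,-28,0,0,0,87],[-36,-31,-30,0,0,0,87]]]'
python3 - <<'E'
from m import *
d=save('top','top5'); s=save('scene','scene5')
i=np.hstack([cv2.resize(d['image'][210:310,240:400],(400,250)),cv2.resize(s['image'][200:325,280:480],(400,250))])
cv2.imwrite('pics/c5.png',i[:,:,::-1])
E
```

```text
time: 8.2
position: [0.3948, 0.3258, 0.1841]
tool_rot: [0.022, 2.443, -0.008]
ft_force: [0.3, -0.3, 0.0]
grip_width: 1.004
grip_force: 0.1
```

View pics/c5.png

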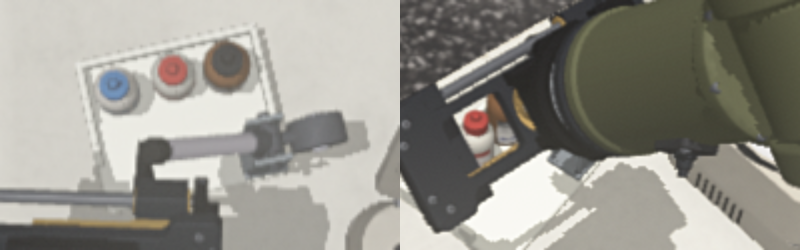

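The top half of the picture shows the arm foreshortened at around 1 rad, with the cap at crop pixel (152,150). The bottles are undisturbed. A little further.

```bash
python3 -m jog '[[[-3,-4,-2,0,0,0,87],[-6,-8,-4,0,0,0,87],[-9,-13,-6,0,0,0,87],[-12,-18,-8,0,0,0,87],[-15,-23,-9,0,0,0,87],[-15,-23,-9,0,0,0,87],[-15,-23,-9,0,0,0,87],[-15,-23,-9,0,0,0,87],[-15,-23,-9,0,0,0,87],[-15,-23,-9,0,0,0,87]]]'
python3 - <<'E'
from m import *
d=save('top','top6')
i=cv2.resize(d['image'][200:310,240:400],(640,440)); cv2.imwrite('pics/c6.png',i[:,:,::-1])
E
```

```text
time: 9.3
position: [0.3998, 0.3033, 0.1999]
tool_rot: [0.021, 2.444, -0.008]
ft_force: [0.4, -0.8, 0.2]
grip_width: 0.999
grip_force: 0.0
```

View pics/c6.png

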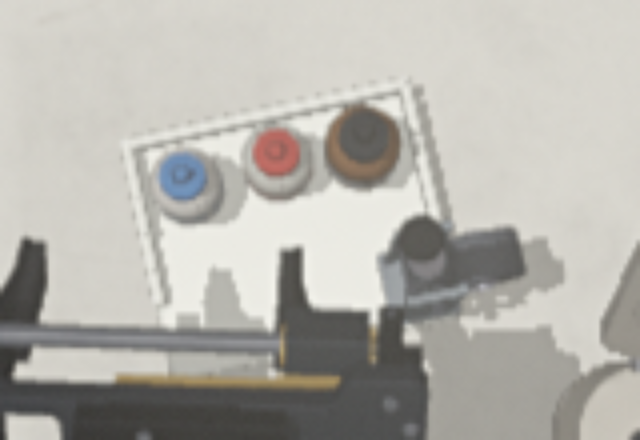

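The arm has swung over: the cap is at (421,240), right above the post, clear of the fingers. Backing off.

```bash
python3 -m jog '[[[0,10,-10,0,0,0,87],[0,20,-25,0,0,0,87],[0,30,-45,0,0,0,87],[0,40,-65,0,0,0,87],[0,50,-85,0,0,0,87],[0,50,-100,0,0,0,87],[0,50,-110,0,0,0,87],[0,50,-110,0,0,0,87],[0,50,-110,0,0,0,87],[0,50,-110,0,0,0,87]]]'
python3 - <<'E'
from m import *
d=save('top','top7');s=save('scene','scene7')
i=np.hstack([cv2.resize(d['image'][200:310,240:400],(400,275)),cv2.resize(s['image'][150:325,230:480],(400,275))]); cv2.imwrite('pics/c7.png',i[:,:,::-1])
v,u=np.mgrid[235:285,320:375]; P=withdepth(d,np.c_[u.ravel(),v.ravel()]); k=P[:,2].argmax(); print('highest',P[k])
q=P[P[:,2]>P[k,2]-.012]; print(q.mean(0),len(q))
E
```

```text
time: 10.35
position: [0.3301, 0.3543, 0.2839]
tool_rot: [0.021, 2.444, -0.009]
ft_force: [0.1, 0.0, 0.8]
grip_width: 1.0
grip_force: 0.0
highest [0.33535939 0.24120088 0.93299484]
[0.33535939 0.24120088 0.93299484] 10
```

View pics/c7.png

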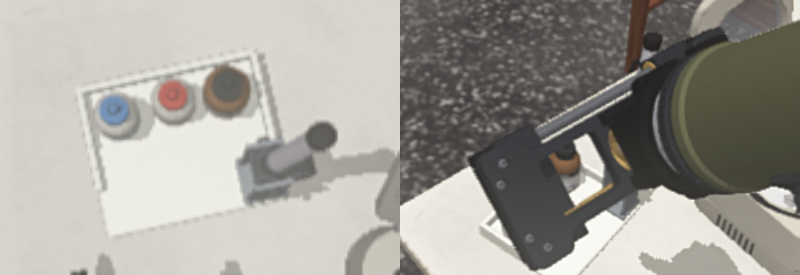

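```bash
python3 -m jog '[[[0,20,-20,0,0,0,87],[0,20,-20,0,0,0,87],[0,20,-20,0,0,0,87],[0,20,-20,0,0,0,87],[0,20,-20,0,0,0,87]]]'
python3 - <<'E'
from m import *
for d in(L('top7'),save('top','top8')):
    v,u=np.mgrid[235:285,335:385]; P=withdepth(d,np.c_[u.ravel(),v.ravel()]); P=P[P[:,2]<.5]; q=P[P[:,2]>.22]; print(len(q),q.mean(0).round(3),q.max(0).round(3))
print(ctrl.close_job())
E
```

```text
time: 10.95
position: [0.318, 0.3736, 0.299]
tool_rot: [0.022, 2.444, -0.01]
ft_force: [-0.5, 0.2, -0.3]
grip_width: 0.997
grip_force: 0.0
137 [0.416 0.176 0.24 ] [0.425 0.184 0.245]
135 [0.416 0.176 0.24 ] [0.425 0.184 0.247]
the job is handed in; nothing more can be done
None
```

The barrier arm swung over to its upper stop and stayed up by itself after the gripper backed off. The three bottles look undisturbed in the pictures, and the job was handed in at about 11 s.

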